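Run the milling balls from the bench dispenser into the bowl

TASK

Push the pink mixing bowl along the bench until it rests against the two rubber-sleeved stops under the dispenser's spout, then press the dispenser's lever all the way down and keep it down until all six milling balls have rolled into the bowl. Then ease the lever back up so that the lid closes fully without slamming, and leave the bowl where it is. Touch and push only: do not grip or lift anything, do not touch the lid or the balls, and leave the jars, the dropper bottle and the tin alone.

Things in the scene. Friction and masses are not known exactly. Their poses are not given: they have to be found in the camera images.
- hopper: Grey sheet-steel ball dispenser fixed to the bench: foot 150 mm (x) by 125 mm (y), bin 66 mm wide, 220 mm high. Origin: centre of the foot, on the bench; z up. Its spout points to its -y (lip at y = -125 mm, 94 mm up); its lever lies along y on its -x side, black pad at the +y end. Two rubber-sleeved bowl stops stand at x = -64 and +64, y = -113 mm, 86 mm high.
- nest (a point): Point on the bench 201 mm from the dispenser's origin along its -y: the bowl's origin is here (within a few mm) when the bowl rests against both stops. Its axes are the dispenser's.
- bowl: Pink round mixing bowl, loose, 0.15 to 0.3 kg, 82 mm high, outer radius 101 mm at the rim and 71 mm at the foot: an upright finger meets it at the rim, and it slides when pushed there. Origin: centre of its underside; z up. It starts 85 to 125 mm from its place, on the side away from the stops (the dispenser's -y), up to 25 mm sideways.
- pad (a point): Centre of the top of the black pad at the lever's end (52 mm across, 46 mm along the lever), about 277 mm above the bench when raised. Its axes move with the lever; raised, they are the dispenser's. The lever's pivot lies 185 mm from it towards the dispenser's -y, 228 mm above the bench: the pad goes down about 66 mm, almost straight. Nothing stands over it.
- lever (a joint): Angle of the lever (rad): 0 raised (where it rests by itself), 0.36 fully down on its stop. A spring and the weighted lid push it up with about 2 to 5 N at the pad; let go, it flies up and the lid slams.
- lid (a joint): Angle of the hinged steel lid before the spout (rad), tied to the lever by a push rod: 0 shut, 1.05 fully open (lever fully down). The balls pass only when it is more than about 0.7 open. It turns about 2.9 times as fast as the lever. Closing faster than 2.5 rad/s (the pad rising at over 0.15 m/s) counts as a slam.
- red_jar: Glass spice jar of red pigment with a yellow screw lid, 45 mm across, 100 mm high; bystander. Origin: centre of its underside.
- ochre_jar: Glass spice jar of ochre pigment with a white lid, 47 mm across, 98 mm high; bystander. Origin: centre of its underside.
- dropper_bottle: Brown dropper bottle with black rubber teat, 33 mm across, 102 mm high; bystander. Origin: centre of its underside.
- tin_of_pins: Small round blue-grey tin with cream lid, 57 mm across, 72 mm high; bystander. Origin: centre of its underside.
- ball1_center (a point): Centre of milling ball 1: white porcelain, 24 mm across, 22 g. Six of them start in the bin behind the lid, on a floor that slopes down to the spout.
- ball1: The same milling ball 1 as a body (its origin lies on its surface and turns with it: use the centre).
- ball2_center (a point): Centre of milling ball 2: white porcelain, 24 mm across, 22 g. Six of them start in the bin behind the lid, on a floor that slopes down to the spout.
- ball2: The same milling ball 2 as a body (its origin lies on its surface and turns with it: use the centre).
- ball3_center (a point): Centre of milling ball 3: white porcelain, 24 mm across, 22 g. Six of them start in the bin behind the lid, on a floor that slopes down to the spout.
- ball3: The same milling ball 3 as a body (its origin lies on its surface and turns with it: use the centre).
- ball4_center (a point): Centre of milling ball 4: white porcelain, 24 mm across, 22 g. Six of them start in the bin behind the lid, on a floor that slopes down to the spout.
- ball4: The same milling ball 4 as a body (its origin lies on its surface and turns with it: use the centre).
- ball5_center (a point): Centre of milling ball 5: white porcelain, 24 mm across, 22 g. Six of them start in the bin behind the lid, on a floor that slopes down to the spout.
- ball5: The same milling ball 5 as a body (its origin lies on its surface and turns with it: use the centre).
- ball6_center (a point): Centre of milling ball 6: white porcelain, 24 mm across, 22 g. Six of them start in the bin behind the lid, on a floor that slopes down to the spout.
- ball6: The same milling ball 6 as a body (its origin lies on its surface and turns with it: use the centre).
There are look-alikes about, which are no part of the job. Of the things that look like the bowl, the largest one is meant.

How it is judged:
By the outcome, as a careful person would: the job done as asked, in the order asked, and still so for the second after the job is handed in, with the robot touching nothing.
It also fails if it takes over 61 s, if anything falls off the work surface, if the arm or the gripper's body presses on something with over 40 N, if the wrist force passes 120 N, or if a joint passes its speed limit or range.

ROBOT

A 7-joint arm with a two-finger parallel gripper is mounted at the origin on a cart in front of the work surface, level with it; the furniture and walls round the work are solid. World frame = base frame: x ahead of the robot, y to its left, z up, the work surface at z = 0. Lengths are in m, angles in rad, forces in N, time in s.
With the tool pointing down it reaches from about 0.425 to 0.925 m from the base axis. Payload 6.8 kg.
Tool frame: the origin (TCP) lies at the very end of the fingers, on their centre line; the grasp point (between the pads) lies 19 mm behind it (r.grip_point_offset is the distance from the TCP to the grasp point, in m); z points along the fingers, y is the line along which they close (so a half turn about z gives the same grasp; the last joint's range is limited). The gripper opens to 85 mm and grips with 20 to 120 N. Pads are 22 mm wide; open, the fingers measure 114 mm over their backs; the gripper's body (76 mm by 85 mm) begins 54 mm behind the grasp point. The pads swing forward as they close: fully open they stand 13 mm farther back than shut.
Start: joints at [-0.108, 0.477, 0.022, 1.555, -0.011, 1.109, -0.083], TCP at [0.675, 0, 0.231] pointing down, gripper open.
Joint ranges: [-2.96, 2.96], [-0.34, 2.1], [-1.41, 1.46], [0.24, 2.44], [-1.37, 4.51], [0.17, 1.92], [-2.96, 2.96]. Speed limits (rad/s): [2.39, 2.39, 3.14, 3.14, 3.14, 3.14, 3.14].

INTERFACE

Orientations are given as a rotation vector (axis times angle).
In Python, from bench import status, eyes, r gives the robot as it stands.
- The arm moves only by the shell command python3 -m crank 'ROWS' [OPENING] [FORCE]. ROWS is JSON, a list of rows, each a list of 6 numbers: the shift along the tool's x, y, z normalised to -1 to 1, where 1 is 0.02 m, then the turn, a rotation vector about the tool's x, y, z normalised to -1 to 1, where 1 is 45 degrees. A call has 1 to 12 rows; each row shifts and turns the commanded pose from where the row before left it, along the tool's axes as they then stand; what a row does not reach is not made up. A row lasts 1/10 s, in which the tool goes at most 50 mm and 8.59 degrees, less where a joint would pass 70% of its speed; a pose out of reach is approached as far as the arm can. A call with a number of a shift or a turn outside -1 to 1 is refused whole. A call with a gripper value outside its range is refused whole. OPENING is the opening, from 0 (shut) to 1 (fully open), set as the call begins (- or left out, the last holds). The fingers move at their own pace and stop on an object; FORCE is the grip in N (left out, the last holds). Time passes only in rows, so rows that do not move let the fingers close. It gives the time, the measured TCP pose, the force, the opening and the grip force at its end, in the units of the state.
- status.get_obs(): the state, without advancing time (a new reading comes with each control period).
- eyes.grab_frame(name): name is "scene" or "side" or "wrist"; returns a dict with "image" (480x640x3 uint8, red, green, blue), "depth" (480x640 float32, m along the optical axis (not along the pixel's ray), 0 where there is no reading), "fovy" (degrees; the focal length in pixels is half the picture's height over the tangent of half this angle, whatever the lens; pixels are square), "cx", "cy" (the principal point, pixels), "world_to_cam" (4x4, takes a point from world to camera coordinates). Camera axes: x right, y up, looking along -z (the intrinsics and any distortion apply to the point x, -y, -z); pixel columns grow to the right and rows downward; lengths in m; the calibration is good to about 2 mm. A picture is of the moment at which its call begins.
- r.hand_in(): hands the job in; it is judged then, once.
The state is a dict: "clock": time; "joints": joint angles; "qvel": joint speeds; "tau": joint torques, N m; "tcp_pos": TCP position; "orientation": TCP orientation; "contact_force": force on the tool from outside, world axes, zero at the start; "moment": the same for the moment, N m; "grip_width": finger opening in m; "gripper_force": force on a finger pad.
Only numpy, scipy, OpenCV 4.12 (cv2) and the standard library are available. Lean on these libraries where they do the work, as an engineer would, in place of code of your own. Each camera call takes 0.05 s, during which the arm holds its last target. There are 200 camera calls.

## Working session

There is one attempt and no reset: what is moved stays moved. The work goes in short steps, Python scripts to look and compute and a shell command to move; the robot and the scene stay as the last step left them, time stands still between calls to the robot, and variables do not carry over. Pictures are saved under pics/ and viewed, at most 10 in all, crops included, and the job is handed in when it is done.

```bash
ls; mkdir -p pics
cat > h.py <<'E'
import numpy as np, cv2
from bench import status, eyes, r
def grab(n):
    f=eyes.grab_frame(n); np.savez(''+n+'.npz',**{k:np.asarray(v) for k,v in f.items()}); return f
def load(n): 
    d=np.load(''+n+'.npz'); return {k:d[k] for k in d}
def foc(f): return 240/np.tan(np.radians(float(f['fovy']))/2)
def pts(f):
    d=f['depth']; v,u=np.mgrid[0:480,0:640]; F=foc(f)
    c=np.stack([(u-f['cx'])/F*d,-(v-f['cy'])/F*d,-d,np.ones_like(d)],-1)
    return (c@np.linalg.inv(f['world_to_cam']).T)[...,:3]
def ray(f,u,v,z):
    F=foc(f); M=np.linalg.inv(f['world_to_cam']); d=M[:3,:3]@np.array([(u-f['cx'])/F,-(v-f['cy'])/F,-1]); o=M[:3,3]
    return o+d*(z-o[2])/d[2]
E
python3 - <<'E'
from h import *
a=[]
for n in("scene","side"):
    f=grab(n); print(n,f.keys(),f['fovy'],f['cx'],f['cy'],np.linalg.inv(f['world_to_cam'])[:3,3]); cv2.imwrite(f'pics/{n}0.png',f['image'][...,::-1])
print(status.get_obs())
E
```

```text
pics
scene dict_keys(['image', 'depth', 'fovy', 'cx', 'cy', 'world_to_cam']) 45.6944695897171 315.6355395214152 228.2045763442273 [-0.14865911 -1.03676297  0.71211079]
side dict_keys(['image', 'depth', 'fovy', 'cx', 'cy', 'world_to_cam']) 57.8846903783364 317.11501134679435 243.53430555643104 [0.46060729 0.95100005 1.03413225]
{'clock': 0.1, 'joints': array([-0.10805094,  0.47770497,  0.02235905,  1.55632225, -0.01152917,
        1.10928249, -0.08311127]), 'qvel': array([-0.00036347, -0.00051205, -0.00038111, -0.00264541,  0.00045968,
       -0.00024352,  0.00032214]), 'tau': array([ 5.69385389e-03, -5.97765398e+01,  1.61440808e+00, -2.81952703e+01,
        1.29656185e-02,  5.02699884e-03, -1.13572563e-05]), 'tcp_pos': array([ 6.74487190e-01, -4.38637506e-05,  2.30444402e-01]), 'orientation': array([-2.22077098e+00, -2.22062093e+00,  1.86766582e-03]), 'contact_force': array([0.08045883, 0.10649703, 0.23164535]), 'moment': array([-0.0012678 , -0.01607869, -0.01634564]), 'gripper_force': 0.0, 'grip_width': 0.08528652327606465}
```

View pics/scene0.png

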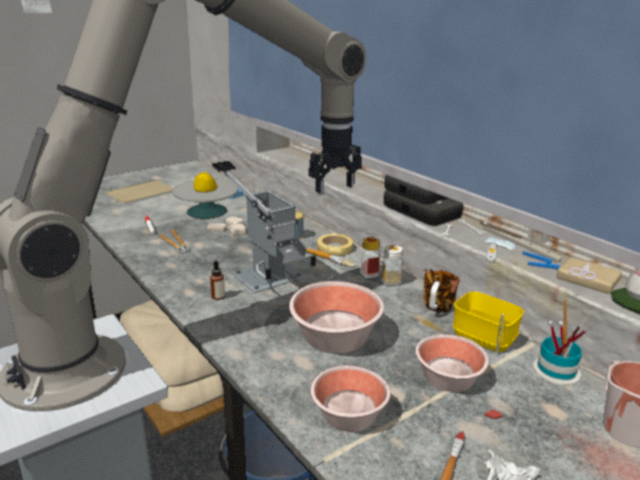

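View pics/side0.png

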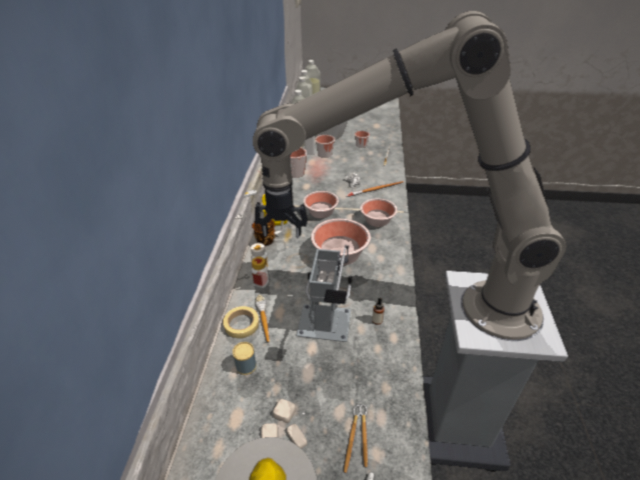

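Scene view: the bowl-like things are the large pink bowl (337,315), small pinks at (452,360) and (350,397), and the pink bucket at (625,400). The largest, at (337,315), is the one meant. The dispenser is at (270,235) with its pad at (222,166); in the side view they are at bowl (340,240) and pad (336,296).

Run:
```python
from h import *
def circ(P):
    A=np.c_[2*P,np.ones(len(P))]; s=np.linalg.lstsq(A,(P**2).sum(1),rcond=None)[0]; return s[:2],np.sqrt(s[2]+s[:2]@s[:2])
for n,box in(("scene",(270,280,400,355)),("side",(300,212,380,265))):
    f=load(n); P=pts(f); hsv=cv2.cvtColor(f['image'],cv2.COLOR_RGB2HSV)
    u0,v0,u1,v1=box; m=np.zeros((480,640),bool); m[v0:v1,u0:u1]=1
    pink=m&((hsv[...,0]<12)|(hsv[...,0]>170))&(hsv[...,1]>60)
    q=P[pink]; q=q[(q[:,2]>.076)&(q[:,2]<.09)]
    for i in range(3):
        c,R=circ(q[:,:2]); d=np.abs(np.hypot(*(q[:,:2]-c).T)-R); q=q[d<.008]
    print(n,'bowl',c,R,len(q), 'ztop',np.percentile(P[pink][:,2],[2,98]))
    # hopper cloud
    ok=(P[...,0]>.4)&(P[...,0]<1.0)&(P[...,1]>c[1]+.05)&(P[...,1]<c[1]+.65)
    pad=(hsv[...,2]<60)&ok&(P[...,2]>.25)&(P[...,2]<.30)
    k,l,s,ce=cv2.connectedComponentsWithStats(pad.astype(np.uint8))
    for i in range(1,k):
        if s[i,4]>20:
            w=P[l==i]; print(' pad',ce[i].round(),s[i,4],np.median(w,0).round(4),w.min(0).round(3),w.max(0).round(3),cv2.minAreaRect(w[:,:2].astype(np.float32)))
    g=ok&(P[...,2]>.19)&(P[...,2]<.25)&(hsv[...,1]<60)
    w=P[g]; print(' bin',w.mean(0),w.min(0),w.max(0),cv2.minAreaRect(w[:,:2].astype(np.float32)))
a=load('scene')['image'][150:360,190:410]; b=load('side')['image'][210:350,250:400]
a=cv2.resize(a,(440,420),interpolation=2); b=cv2.resize(b,(360,420)[:2],interpolation=2)
cv2.imwrite('pics/crop1.png',np.hstack([a,b])[...,::-1])
```

```text
scene bowl [ 0.51443217 -0.21224409] 0.09059781758744152 50 ztop [0.02298303 0.07631008]
 pad [223. 166.] 141 [0.4952 0.2455 0.2755] [0.472 0.227 0.269] [0.522 0.269 0.28 ] ((0.49667882919311523, 0.24703848361968994), (0.04012491926550865, 0.04851888492703438), 85.83126068115234)
 pad [351. 173.] 126 [ 0.7167 -0.0015  0.2855] [ 0.708 -0.012  0.25 ] [0.747 0.014 0.3  ] ((0.7271077036857605, 0.0009460384026169777), (0.039033759385347366, 0.02613031677901745), 0.18768534064292908)
 pad [318. 180.] 121 [ 0.618  -0.003   0.2871] [ 0.598 -0.012  0.251] [0.637 0.013 0.3  ] ((0.6180016994476318, 0.00026068929582834244), (0.040151216089725494, 0.02434190735220909), 4.424740791320801)
 bin [0.71735608 0.00278281 0.21149673] [ 0.47786252 -0.14994656  0.19000542] [0.98074262 0.20928565 0.24998304] ((0.7261208891868591, 0.005933746695518494), (0.2037539929151535, 0.5784615278244019), 67.81835174560547)
side bowl [ 0.51681504 -0.21022152] 0.09183523782431141 24 ztop [0.01676331 0.07635505]
 pad [262. 224.] 96 [0.7258 0.0073 0.2918] [ 0.711 -0.012  0.252] [0.746 0.016 0.3  ] ((0.7290029525756836, 0.001947835087776184), (0.03519618511199951, 0.027158141136169434), 3.8717286586761475)
 pad [299. 225.] 67 [0.6224 0.0074 0.2932] [ 0.604 -0.013  0.256] [0.635 0.015 0.3  ] ((0.6204445362091064, 0.0010180976241827011), (0.030575109645724297, 0.028133314102888107), 6.507565021514893)
 pad [335. 296.] 252 [0.5032 0.2534 0.2773] [0.479 0.225 0.271] [0.527 0.273 0.282] ((0.5026437640190125, 0.24911761283874512), (0.046002425253391266, 0.04806877672672272), 87.0150375366211)
 bin [0.53344493 0.088177   0.21392555] [ 0.48003106 -0.0041161   0.19013607] [0.72115043 0.18815458 0.24980822] ((0.5980695486068726, 0.09499318897724152), (0.24134208261966705, 0.19190262258052826), 1.594859004020691)
```

View pics/crop1.png

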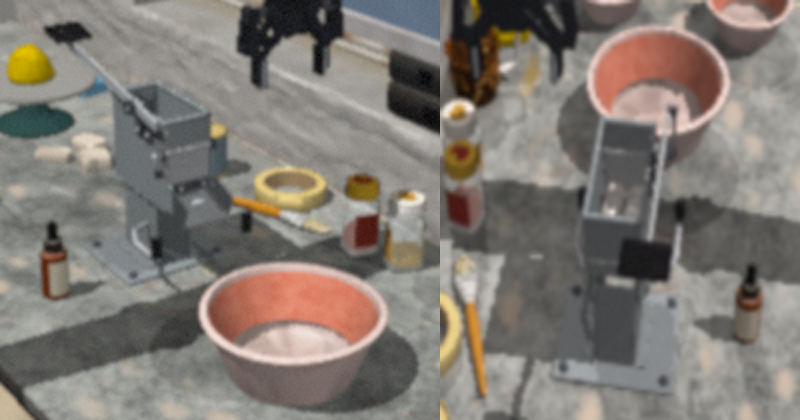

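Crop: the large bowl, the dispenser with its two black stops at scene (268,270) and (313,257), and the pad are all clear. Next, the dispenser's yaw.

Run:
```python
from h import *
f=load('scene');P=pts(f);hsv=cv2.cvtColor(f['image'],cv2.COLOR_RGB2HSV)
for b in((262,262,275,284),(307,250,320,270)):
    m=np.zeros((480,640),bool); m[b[1]:b[3],b[0]:b[2]]=1
    m&=(hsv[...,2]<60); v,u=np.nonzero(m); print('stop',u.mean(),v.min(),v.max(),m.sum(),np.median(P[m],0).round(3),P[m].min(0).round(3),P[m].max(0).round(3),ray(f,u.mean(),v.min()+1,.086).round(4))
for n in('scene','side'):
    f=load(n);P=pts(f);hsv=cv2.cvtColor(f['image'],cv2.COLOR_RGB2HSV)
    ok=(P[...,0]>.44)&(P[...,0]<.68)&(P[...,1]>-.05)&(P[...,1]<.22)
    m=ok&(P[...,2]>.16)&(P[...,2]<.226)
    w=P[m].astype(np.float32); print(n,'bin',cv2.minAreaRect(w[:,:2]))
    t=ok&(P[...,2]>.21)&(P[...,2]<.226);w=P[t].astype(np.float32); print(n,'bintop',cv2.minAreaRect(w[:,:2]))
    m=ok&(P[...,2]>.004)&(P[...,2]<.012)
    w=P[m].astype(np.float32); print(n,'foot',m.sum(),cv2.minAreaRect(w[:,:2]), np.percentile(w,[2,98],axis=0).round(3).tolist())
    # obstacles above bench nearby
    ok=(P[...,0]>.35)&(P[...,0]<.9)&(P[...,1]>-.5)&(P[...,1]<.4)&(P[...,2]>.03)&(P[...,2]<.15)
    g=np.zeros((11,18),int); np.add.at(g,(((P[ok][:,0]-.35)/.05).astype(int),((P[ok][:,1]+.5)/.05).astype(int)),1); print(g)
```

```text
stop 268.6101694915254 268 279 59 [ 0.471 -0.006  0.076] [ 0.465 -0.014  0.004] [0.564 0.138 0.091] [0.4766 0.0009 0.086 ]
stop 312.77272727272725 256 265 44 [ 0.597 -0.012  0.079] [ 0.589 -0.018  0.004] [0.671 0.103 0.09 ] [ 0.6007 -0.0069  0.086 ]Traceback (most recent call last):
  File "<stdin>", line 10, in <module>
cv2.error: OpenCV(4.12.0) /io/opencv/modules/imgproc/src/convhull.cpp:143: error: (-215:Assertion failed) total >= 0 && (depth == CV_32F || depth == CV_32S) in function 'convexHull'
```

Run:
```python
from h import *
for n in('scene','side'):
    f=load(n);P=pts(f)
    ok=(P[...,0]>.44)&(P[...,0]<.68)&(P[...,1]>-.05)&(P[...,1]<.22)
    m=ok&(P[...,2]>.004)&(P[...,2]<.012)
    w=P[m]; print(n,'foot',m.sum(),np.percentile(w,[2,50,98],axis=0).round(3).tolist())
    ok=(P[...,0]>.35)&(P[...,0]<.9)&(P[...,1]>-.55)&(P[...,1]<.05)&(P[...,2]>.03)&(P[...,2]<.15)
    g=np.zeros((14,15),int); np.add.at(g,(((P[ok][:,0]-.35)/.04).astype(int),((P[ok][:,1]+.55)/.04).astype(int)),1); print(g)
```

```text
scene foot 851 [[0.465, 0.046, 0.004], [0.511, 0.088, 0.007], [0.609, 0.169, 0.011]]
[[  0 185   3   0 283   0   0   0   0   0   0   0   0   0   0]
 [  0  81  56  23 390   0   0  98 107  32   0   0   0   0   0]
 [  0   0 169 304  41   0 243 213  35  97  98   0   0  38  10]
 [  0   0   0   0   0   9 299   0   0   6 337   0   0 127 149]
 [  0  37  95  11   0   8 167   0   0   0 437   0   0 131 218]
 [ 58 206  38 115   2   0  74 107  87 344 270   0   0 151 139]
 [ 93   0   0 213  21   0   4 120 271 160   5   0   0  61  22]
 [ 16 200 240 308   0   0   0   0   0   0   0   0   0   0   0]
 [  0   5  45   1   0   0   0   0   0   0   0   0   0   0   0]
 [  0   0 344 328 232  18 119   0   0   0   0   0 186  41   0]
 [ 72  53 164   0   0 111 288 256  36   0 349 177 285  31   0]
 [221   0  92 129 375 230 135  95  52   0  32  20   0   0   0]
 [727 915 931 838 606 526 633 555 441 476 512 494 360 349 373]
 [139 122 113 112 108  50  85  84  75  62  45  23  19  19  18]]
side foot 984 [[0.467, 0.045, 0.004], [0.53, 0.127, 0.007], [0.623, 0.174, 0.011]]
[[  0  71   4   0  43   0   0   0   0   0   0   0   0   0   0]
 [  0  52  25   2  49   0   0  22  38  15   0   0   0   0   0]
 [  0   1  33  21   3   0  79 113  24  36  39   0   0  11   0]
 [  0   0   0   0   0   4 169   3   0   0  53   0   0  30  27]
 [  0   4  13   1   0   3 171   0   0   0   0   0   0   0  80]
 [ 18  60   4  36   1   0 127  85  12   1   5   0   0   1  50]
 [ 55  14   0  38   3   0   2  61  60  28   2   0   0  28  22]
 [ 16  67  18  25   0   0   0   0   0   0   0   0   0   0   0]
 [  0   2   7   0   0   0   0   0   0   0   0   0   0   0   0]
 [  0   0   0   0   0   0  20   0   0   0   0   0  46  22   0]
 [  0   0   0   0   0   3  19  82  31   0  32 120  69 206   0]
 [  0   0   0   0   4  10   2  58  67   0   8  54   0   0   0]
 [ 64  77 102  80  68  98 109 135 110 132 145 154 160 181 174]
 [  8   8  10   9   8   4  12  12   8  13  12  13  13  16  22]]
```

```bash
python3 -m crank '[[-1,0,0,0,0,0.075],[-1,0,0,0,0,0],[-1,0,0,0,0,0],[-1,0,0,0,0,0],[-1,0,0,0,0,0],[-1,-1,0,0,0,0],[-1,-1,0,0,0,0],[-1,-1,0,0,0,0],[-1,-1,0,0,0,0],[-1,-1,0,0,0,0],[-1,-1,0,0,0,0],[-1,-1,0,0,0,0]]' 1
```

```text
clock: 1.3
tcp_pos: [0.5205, -0.2336, 0.2312]
orientation: [-2.29, -2.151, 0.001]
contact_force: [-0.4, -0.5, 0.0]
grip_width: 0.0854
gripper_force: 0.0
```

```bash
python3 -m crank '[[-0.95,-0.07,0,0,0,0],[-0.95,-0.07,0,0,0,0],[-0.95,-0.07,0,0,0,0],[-0.95,-0.07,0,0,0,0],[-0.95,-0.07,0,0,0,0],[0,0,1,0,0,0],[0,0,1,0,0,0],[0,0,1,0,0,0],[0,0,1,0,0,0],[0,0,1,0,0,0],[0,0,0,0,0,0]]' 1
python3 - <<'E'
from h import *
f=grab('scene');g=grab('side')
a=f['image'][180:440,250:510];b=g['image'][140:340,230:430]
cv2.imwrite('pics/p2.png',np.hstack([cv2.resize(a,(400,400)),cv2.resize(b,(400,400))])[...,::-1])
E
```

```text
clock: 2.4
tcp_pos: [0.507, -0.3261, 0.1286]
orientation: [-2.286, -2.148, 0.004]
contact_force: [-0.1, -0.0, -0.5]
grip_width: 0.0853
gripper_force: 0.0
```

View pics/p2.png

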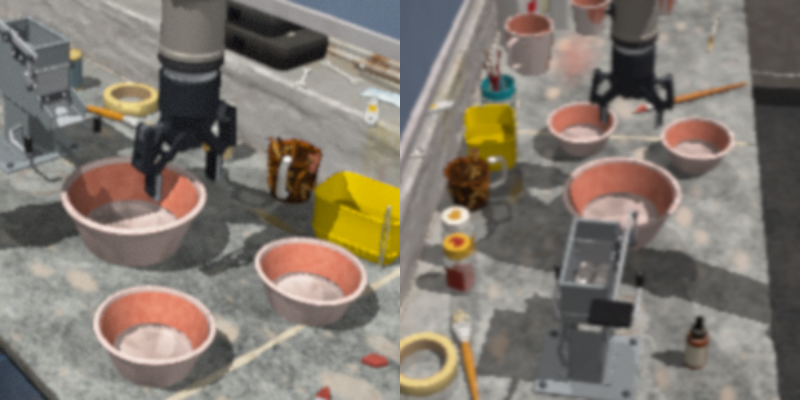

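The fingers (crop 150–215, 180) stand above the gap between the big bowl and the two small ones. I'm descending, then pushing.

```bash
python3 -m crank '[[0,0,0.9,0,0,0],[0,0,0.9,0,0,0],[0,0,0.9,0,0,0],[0,0,0.9,0,0,0],[0,0,0.6,0,0,0],[0,0,0,0,0,0]]' 1 && python3 -m crank '[[0.4,0,0,0,0,0],[0.4,0,0,0,0,0],[0.4,0,0,0,0,0],[0.3,0,0,0,0,0],[0.3,0,0,0,0,0],[0,0,0,0,0,0]]'
python3 - <<'E'
from h import *
f=grab('scene');g=grab('side')
a=f['image'][180:440,250:510];b=g['image'][140:340,230:430]
cv2.imwrite('pics/p3.png',np.hstack([cv2.resize(a,(400,400)),cv2.resize(b,(400,400))])[...,::-1])
E
```

```text
clock: 3.1
tcp_pos: [0.5092, -0.3258, 0.0468]
orientation: [-2.286, -2.154, 0.001]
contact_force: [0.4, -0.3, 0.1]
grip_width: 0.0861
gripper_force: 0.0
clock: 3.7
tcp_pos: [0.5123, -0.2886, 0.0475]
orientation: [-2.284, -2.157, -0.001]
contact_force: [-0.1, -0.4, 0.6]
grip_width: 0.0857
gripper_force: 0.0
```

View pics/p3.png

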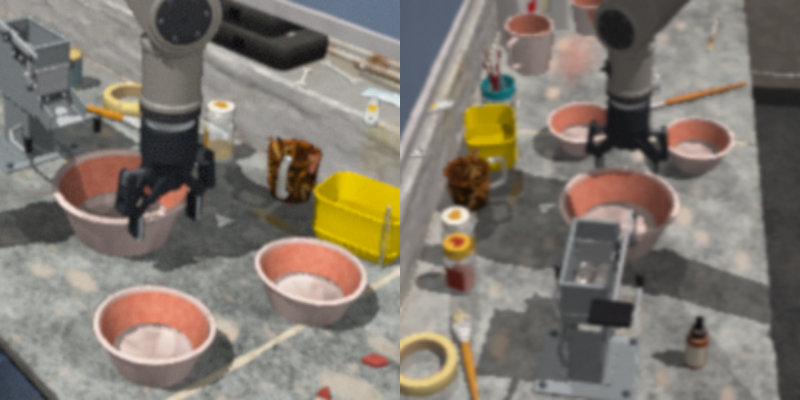

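The fingers straddle the rim and the bowl has begun to slide. Continuing.

```bash
python3 -m crank '[[0.4,0.04,0,0,0,0],[0.4,0.04,0,0,0,0],[0.4,0.04,0,0,0,0],[0.4,0.04,0,0,0,0],[0.4,0.04,0,0,0,0],[0.4,0.04,0,0,0,0],[0.4,0.04,0,0,0,0],[0.4,0.04,0,0,0,0],[0.4,0.04,0,0,0,0],[0,0,0,0,0,0]]'
python3 - <<'E'
from h import *
f=grab('scene');g=grab('side')
a=f['image'][180:380,220:420];b=g['image'][190:320,270:400]
cv2.imwrite('pics/p4.png',np.hstack([cv2.resize(a,(400,400)),cv2.resize(b,(400,400))])[...,::-1])
E
```

```text
clock: 4.8
tcp_pos: [0.5237, -0.2165, 0.0472]
orientation: [-2.283, -2.157, -0.001]
contact_force: [-0.1, 0.4, 0.3]
grip_width: 0.0854
gripper_force: 0.0
```

View pics/p4.png

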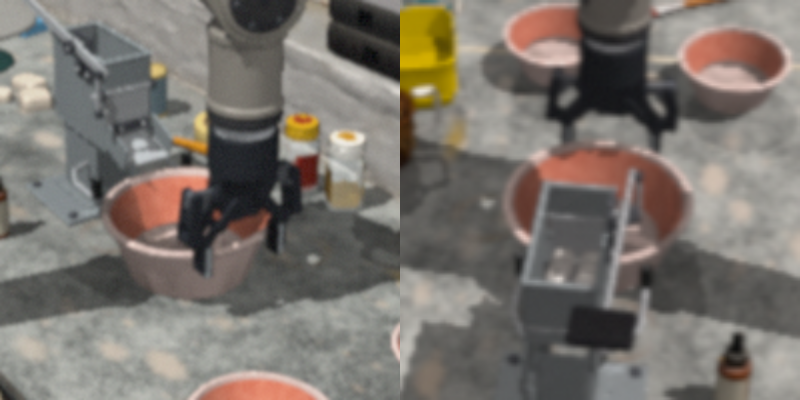

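The bowl is near the stops (left stop at crop (97,188)). I'll creep until the force rises.

```bash
python3 -m crank '[[0.2,0.01,0,0,0,0],[0.2,0.01,0,0,0,0],[0.2,0,0,0,0,0],[0.2,0,0,0,0,0],[0,0,0,0,0,0]]'; python3 -m crank '[[0.1,0,0,0,0,0],[0.1,0,0,0,0,0],[0,0,0,0,0,0]]'
```

```text
clock: 5.4
tcp_pos: [0.5247, -0.2016, 0.0473]
orientation: [-2.285, -2.156, -0.0]
contact_force: [0.0, 0.1, 0.6]
grip_width: 0.0854
gripper_force: 0.1
clock: 5.7
tcp_pos: [0.5249, -0.1982, 0.0473]
orientation: [-2.286, -2.155, -0.0]
contact_force: [0.2, 0.2, 0.0]
grip_width: 0.0851
gripper_force: 0.3
```

```bash
python3 -m crank '[[0.1,0,0,0,0,0],[0.1,0,0,0,0,0],[0,0,0,0,0,0]]'
```

```text
clock: 6.0
tcp_pos: [0.5249, -0.1949, 0.0473]
orientation: [2.286, 2.154, -0.001]
contact_force: [-0.8, -3.1, 0.3]
grip_width: 0.0854
gripper_force: 1.2
```

```bash
python3 -m crank '[[0.1,0,0,0,0,0],[0,0,0,0,0,0]]'; python3 -m crank '[[0.1,0,0,0,0,0],[0,0,0,0,0,0]]';  python3 - <<'E'
from h import *
f=grab('scene');g=grab('side')
a=f['image'][220:320,240:340];b=g['image'][220:300,290:370]
cv2.imwrite('pics/p5.png',np.hstack([cv2.resize(a,(400,400)),cv2.resize(b,(400,400))])[...,::-1])
E
```

```text
clock: 6.2
tcp_pos: [0.5248, -0.1944, 0.0474]
orientation: [2.287, 2.152, -0.002]
contact_force: [-0.9, -6.8, -1.3]
grip_width: 0.0853
gripper_force: 2.9
clock: 6.4
tcp_pos: [0.5247, -0.194, 0.0475]
orientation: [2.287, 2.15, -0.004]
contact_force: [-0.6, -10.1, -0.9]
grip_width: 0.0852
gripper_force: 4.6
```

View pics/p5.png

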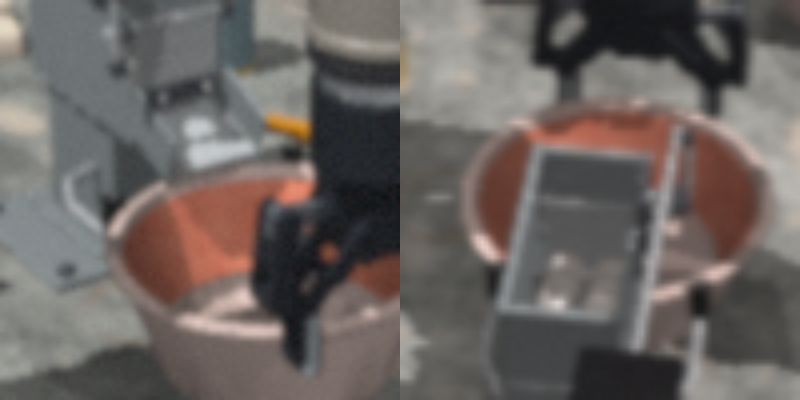

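Both stops are touching the rim (side crop (490,275), (700,298)) and the contact is rigid at 10 N. Backing off, up, and over to the pad with the fingers shut.

```bash
python3 -m crank '[[-0.1,0,0,0,0,0],[-0.2,0,0,0,0,0],[-0.5,0,0,0,0,0],[-0.9,0,0,0,0,0],[-1,0,0,0,0,0],[0,0,-1,0,0,0],[0,0,-1,0,0,0],[0,0,-1,0,0,0],[0,0,-1,0,0,0],[0,0,-1,0,0,0],[0,0,-1,0,0,0],[0,0,-1,0,0,0]]' && python3 -m crank '[[0,0,-1,0,0,0],[0,0,-1,0,0,0],[0,0,-1,0,0,0],[0,0,-1,0,0,0],[0,0,-1,0,0,0],[0,0,-1,0,0,0],[0,0,-1,0,0,0],[0,0,-1,0,0,0],[1,-0.1,0,0,0,0],[1,-0.1,0,0,0,0],[1,-0.1,0,0,0,0],[1,-0.1,0,0,0,0]]' 0 && python3 -m crank '[[1,-0.1,0,0,0,0],[1,-0.1,0,0,0,0],[1,-0.1,0,0,0,0],[1,-0.1,0,0,0,0],[1,-0.1,0,0,0,0],[1,-0.1,0,0,0,0],[1,-0.1,0,0,0,0],[1,-0.1,0,0,0,0],[1,-0.1,0,0,0,0],[1,-0.1,0,0,0,0],[1,-0.1,0,0,0,0],[0,0,0,0,0,0]]'
python3 - <<'E'
from h import *
f=grab('scene');g=grab('side');print(status.get_obs()['tcp_pos'])
def circ(P):
    A=np.c_[2*P,np.ones(len(P))]; s=np.linalg.lstsq(A,(P**2).sum(1),rcond=None)[0]; return s[:2],np.sqrt(s[2]+s[:2]@s[:2])
for f in(f,g):
    P=pts(f);hsv=cv2.cvtColor(f['image'],cv2.COLOR_RGB2HSV)
    m=((hsv[...,0]<12)|(hsv[...,0]>170))&(hsv[...,1]>40)&(np.hypot(P[...,0]-.53,P[...,1]+.095)<.12)&(P[...,2]>.07)&(P[...,2]<.1)
    q=P[m]
    for i in range(4):
        c,R=circ(q[:,:2]); d=np.abs(np.hypot(*(q[:,:2]-c).T)-R); q=q[d<.008]
    print(c,R,len(q))
    m=(hsv[...,2]<60)&(P[...,2]>.255)&(P[...,2]<.295)&(abs(P[...,0]-.5)<.05)&(abs(P[...,1]-.25)<.05)
    print('pad',m.sum(),np.median(P[m],0) if m.any() else 0)
E
```

```text
clock: 7.7
tcp_pos: [0.5221, -0.2442, 0.1881]
orientation: [-2.285, -2.155, -0.001]
contact_force: [0.4, -0.0, 0.0]
grip_width: 0.0855
gripper_force: 0.0
clock: 8.9
tcp_pos: [0.5187, -0.1631, 0.3473]
orientation: [-2.285, -2.155, -0.001]
contact_force: [0.1, -0.3, 0.2]
grip_width: 0.0001
gripper_force: 0.0
clock: 10.1
tcp_pos: [0.5094, 0.0602, 0.3473]
orientation: [-2.279, -2.16, -0.001]
contact_force: [-0.1, 0.4, -0.1]
grip_width: 0.0002
gripper_force: 0.0
[0.50978303 0.05661175 0.34727524]
[ 0.52869095 -0.09386699] 0.09314412236634691 467
pad 140 [0.4968552  0.24371736 0.27574712]
[ 0.53103315 -0.09249917] 0.09327298640285378 327
pad 256 [0.5031971  0.25472922 0.27748195]
```

```bash
python3 -m crank '[[1,-0.1,0,0,0,0],[1,-0.1,0,0,0,0],[1,-0.1,0,0,0,0],[1,-0.1,0,0,0,0],[1,-0.1,0,0,0,0],[1,-0.1,0,0,0,0],[1,-0.1,0,0,0,0],[1,-0.1,0,0,0,0],[1,-0.1,0,0,0,0],[0.6,-0.1,0,0,0,0],[0,0,0,0,0,0]]' && python3 -m crank '[[0,0,1,0,0,0],[0,0,1,0,0,0],[0,0,0.6,0,0,0],[0,0,0,0,0,0]]'
python3 - <<'E'
from h import *
f=grab('scene');g=grab('side')
a=f['image'][130:230,180:280];b=g['image'][230:330,290:390]
cv2.imwrite('pics/p6.png',np.hstack([cv2.resize(a,(400,400)),cv2.resize(b,(400,400))])[...,::-1])
E
```

```text
clock: 11.3
tcp_pos: [0.501, 0.2505, 0.3471]
orientation: [-2.284, -2.157, 0.0]
contact_force: [1.4, -1.2, -0.1]
grip_width: 0.0002
gripper_force: 0.0
clock: 11.7
tcp_pos: [0.5008, 0.2478, 0.2936]
orientation: [-2.287, -2.153, 0.006]
contact_force: [-1.3, 0.2, 0.1]
grip_width: 0.0002
gripper_force: 0.0
```

View pics/p6.png

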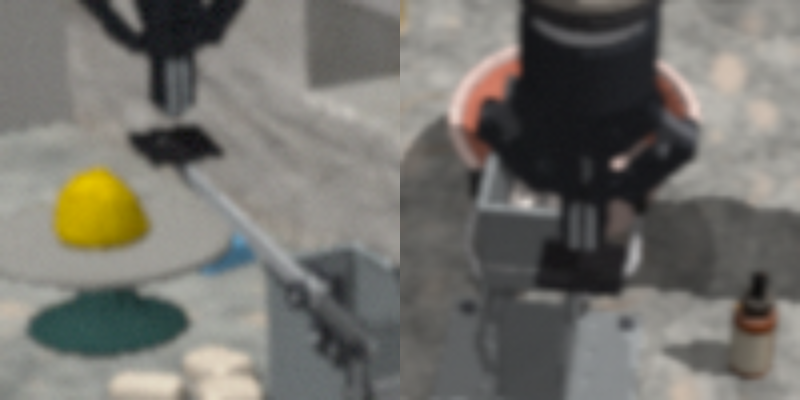

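The shut fingers (scene crop (175,110)) are centred over the pad (175,145). Pressing slowly.

```bash
python3 -m crank '[[0,0,0.3,0,0,0],[0,0,0.3,0,0,0],[0,0,0.3,0,0,0],[0.03,0,0.3,0,0,0],[0.03,0,0.3,0,0,0],[0.03,0,0.3,0,0,0],[0.03,0,0.3,0,0,0],[0.03,0,0.3,0,0,0],[0.03,0,0.3,0,0,0],[0.03,0,0.3,0,0,0],[0,0,0,0,0,0]]' && python3 -m crank '[[0,0,0.1,0,0,0],[0,0,0.1,0,0,0],[0,0,0.1,0,0,0],[0,0,0.1,0,0,0],[0,0,0,0,0,0]]'
```

```text
clock: 12.9
tcp_pos: [0.5013, 0.2538, 0.2345]
orientation: [-2.286, -2.155, 0.001]
contact_force: [-0.3, 2.4, 4.6]
grip_width: 0.0002
gripper_force: 2.0
clock: 13.4
tcp_pos: [0.5014, 0.2539, 0.2271]
orientation: [-2.286, -2.155, 0.0]
contact_force: [-1.4, 2.5, 3.9]
grip_width: 0.0001
gripper_force: 2.2
```

```bash
python3 -m crank '[[0,0,0.15,0,0,0],[0,0,0.15,0,0,0],[0,0,0.15,0,0,0],[0,0,0.15,0,0,0],[0,0,0,0,0,0]]' && python3 -m crank '[[0,0,0.1,0,0,0],[0,0,0.1,0,0,0],[0,0,0,0,0,0]]'
```

```text
clock: 13.9
tcp_pos: [0.5014, 0.2535, 0.2148]
orientation: [2.286, 2.155, -0.001]
contact_force: [-1.6, 1.0, 4.6]
grip_width: -0.0001
gripper_force: 2.3
clock: 14.2
tcp_pos: [0.5014, 0.2534, 0.2119]
orientation: [2.286, 2.154, -0.001]
contact_force: [-3.2, -1.3, 10.5]
grip_width: -0.0001
gripper_force: 4.6
```

```bash
python3 -m crank '[[0,0,0.1,0,0,0],[0,0,0.05,0,0,0],[0,0,0,0,0,0],[0,0,0,0,0,0],[0,0,0,0,0,0],[0,0,0,0,0,0],[0,0,0,0,0,0],[0,0,0,0,0,0],[0,0,0,0,0,0],[0,0,0,0,0,0],[0,0,0,0,0,0],[0,0,0,0,0,0]]' && python3 -m crank '[[0,0,0,0,0,0],[0,0,0,0,0,0],[0,0,0,0,0,0],[0,0,0,0,0,0],[0,0,0,0,0,0],[0,0,0,0,0,0],[0,0,0,0,0,0],[0,0,0,0,0,0],[0,0,0,0,0,0],[0,0,0,0,0,0]]'
python3 - <<'E'
from h import *
f=grab('scene');g=grab('side')
a=f['image'][180:330,250:400];b=g['image'][220:300,290:370]
cv2.imwrite('pics/p7.png',np.hstack([cv2.resize(a,(400,500)),cv2.resize(b,(400,500))])[...,::-1])
E
```

```text
clock: 15.4
tcp_pos: [0.5016, 0.2533, 0.2108]
orientation: [2.286, 2.153, 0.0]
contact_force: [-7.4, -4.2, 21.2]
grip_width: -0.0
gripper_force: 10.6
clock: 16.4
tcp_pos: [0.5016, 0.2533, 0.2108]
orientation: [2.286, 2.153, 0.0]
contact_force: [-7.9, -3.6, 22.2]
grip_width: 0.0001
gripper_force: 10.6
```

View pics/p7.png

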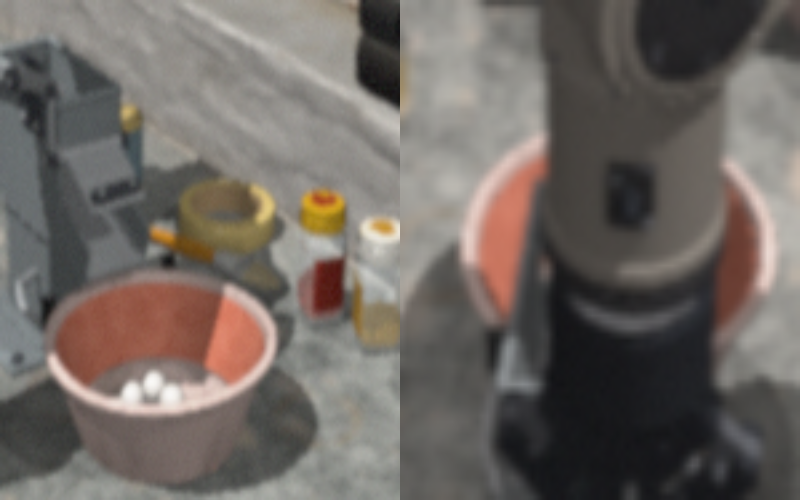

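Three balls are visible on the bowl floor (crop (132,390), (153,382), (172,395)); the rest may be hidden by the near rim. I'll keep holding and count white blobs.

```bash
for i in 1 2 3; do python3 -m crank '[[0,0,0,0,0,0],[0,0,0,0,0,0],[0,0,0,0,0,0],[0,0,0,0,0,0],[0,0,0,0,0,0],[0,0,0,0,0,0],[0,0,0,0,0,0],[0,0,0,0,0,0],[0,0,0,0,0,0],[0,0,0,0,0,0],[0,0,0,0,0,0],[0,0,0,0,0,0]]' | grep -E 'clock|contact'
python3 - <<'E'
from h import *
f=grab('scene');P=pts(f);hsv=cv2.cvtColor(f['image'],cv2.COLOR_RGB2HSV)
m=(hsv[...,1]<45)&(hsv[...,2]>165)&(np.hypot(P[...,0]-.53,P[...,1]+.093)<.085)&(P[...,2]<.07)
k,l,s,c=cv2.connectedComponentsWithStats(m.astype(np.uint8))
print([(c[i].round(1).tolist(),int(s[i,4]),np.median(P[l==i],0).round(3).tolist()) for i in range(1,k) if s[i,4]>3])
E
done
python3 - <<'E'
from h import *
f=grab('scene');w=grab('wrist')
a=f['image'][250:320,260:340]
cv2.imwrite('pics/p8.png',np.hstack([cv2.resize(a,(400,350),interpolation=2),cv2.resize(w['image'],(400,350))])[...,::-1])
E
```

```text
clock: 17.7
contact_force: [-7.6, -3.7, 22.4]
[([311.4, 296.8], 264, [0.543, -0.072, 0.022])]
clock: 18.95
contact_force: [-6.8, -3.9, 22.4]
[([311.5, 296.8], 264, [0.544, -0.071, 0.022])]
clock: 20.2
contact_force: [-8.1, -3.9, 22.1]
[([311.4, 296.8], 264, [0.543, -0.072, 0.022])]
```

View pics/p8.png

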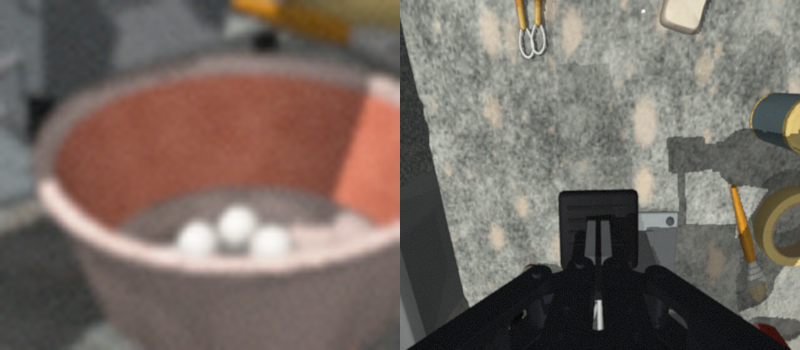

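Static state after 6 s held: three balls are visible on the far side, and the near half of the floor is hidden from this camera by the rim. The wrist view shows the tip on the pad. I'm easing up at 30 mm/s, then checking the bin and bowl from the side camera with the arm away.

```bash
python3 -m crank '[[0,0,-0.1,0,0,0],[0,0,-0.1,0,0,0],[0,0,-0.15,0,0,0],[0,0,-0.15,0,0,0],[0,0,-0.15,0,0,0],[0,0,-0.15,0,0,0],[0,0,-0.15,0,0,0],[0,0,-0.15,0,0,0],[0,0,-0.15,0,0,0],[0,0,-0.15,0,0,0],[0,0,-0.15,0,0,0],[0,0,-0.15,0,0,0]]' && python3 -m crank '[[0,0,-0.15,0,0,0],[0,0,-0.15,0,0,0],[0,0,-0.15,0,0,0],[-0.03,0,-0.15,0,0,0],[-0.03,0,-0.15,0,0,0],[-0.03,0,-0.15,0,0,0],[-0.03,0,-0.15,0,0,0],[-0.03,0,-0.15,0,0,0],[-0.03,0,-0.1,0,0,0],[0,0,-0.1,0,0,0],[0,0,-0.1,0,0,0],[0,0,-0.1,0,0,0]]'
```

```text
clock: 21.55
tcp_pos: [0.5013, 0.2535, 0.2423]
orientation: [2.286, 2.155, -0.001]
contact_force: [-0.4, -1.2, 3.4]
grip_width: -0.0001
gripper_force: 1.6
clock: 22.75
tcp_pos: [0.501, 0.2501, 0.2742]
orientation: [-2.286, -2.155, 0.001]
contact_force: [0.2, -1.6, 1.0]
grip_width: -0.0
gripper_force: 0.9
```

```bash
python3 -m crank '[[0,0,-0.1,0,0,0],[0,0,-0.1,0,0,0],[0,0,-0.1,0,0,0],[0,0,-0.1,0,0,0],[0,0,-0.1,0,0,0],[0,0,-0.1,0,0,0],[0,0,-0.1,0,0,0],[0,0,0,0,0,0]]'
```

```text
clock: 23.55
tcp_pos: [0.5014, 0.2505, 0.2886]
orientation: [2.286, 2.155, 0.001]
contact_force: [-0.2, 0.5, 0.2]
grip_width: -0.0002
gripper_force: 0.0
```

```bash
python3 -m crank '[[0,0,-1,0,0,0],[0,0,-1,0,0,0],[0,0,-1,0,0,0],[0,0,-0.8,0,0,0]]' && python3 -m crank '[[-1,0.8,0,0,0,0],[-1,0.8,0,0,0,0],[-1,0.8,0,0,0,0],[-1,0.8,0,0,0,0],[-1,0.8,0,0,0,0],[-1,0.8,0,0,0,0],[-1,0.8,0,0,0,0],[-1,0.8,0,0,0,0],[-1,0.8,0,0,0,0],[-1,0.8,0,0,0,0],[-1,0.8,0,0,0,0],[-1,0.8,0,0,0,0]]'
python3 - <<'E'
from h import *
import shutil
shutil.copy('side.npz','side_old.npz')
g=grab('side');P=pts(g);I=g['image'];hsv=cv2.cvtColor(I,cv2.COLOR_RGB2HSV)
F=foc(g)
def proj(p):
    c=g['world_to_cam']@np.r_[p,1]; return float(g['cx'])+F*c[0]/-c[2], float(g['cy'])-F*c[1]/-c[2]
print('bowl centre px',proj([.530,-.093,.012]),'ball radius px',F*.012/1.45)
for nm,(u0,v0,u1,v1) in(('bin',(308,250,346,296)),('bowl',(305,222,372,282))):
    m=np.zeros((480,640),bool);m[v0:v1,u0:u1]=1
    mm=m&(hsv[...,1]<45)&(hsv[...,2]>165)
    k,l,s,c=cv2.connectedComponentsWithStats(mm.astype(np.uint8))
    print(nm,[(c[i].round(1).tolist(),s[i].tolist(),np.median(P[l==i],0).round(3).tolist()) for i in range(1,k) if s[i,4]>3])
f=grab('scene')
for z in(.02,): print([ray(f,u,v,z)[:2].round(3).tolist() for u,v in((299.6,298),(307.4,294.8),(314.2,298.4))])
E
```

```text
clock: 23.95
tcp_pos: [0.5013, 0.2504, 0.3655]
orientation: [2.286, 2.155, 0.001]
contact_force: [-0.7, 0.6, -0.0]
grip_width: -0.0004
gripper_force: 0.0
clock: 25.15
tcp_pos: [0.6793, -0.0014, 0.3641]
orientation: [-2.286, -2.155, 0.0]
contact_force: [-0.1, 0.1, 0.1]
grip_width: 0.0003
gripper_force: 0.0
bowl centre px (np.float64(333.31937887936), np.float64(273.5976209093791)) ball radius px 3.591731006705681
bin [([342.9, 268.8], [340, 264, 6, 10, 40], [0.496, -0.113, 0.01])]
bowl [([350.0, 248.3], [305, 238, 67, 28, 345], [0.449, -0.201, 0.001]), ([343.5, 269.1], [340, 264, 8, 10, 48], [0.495, -0.114, 0.009]), ([363.5, 271.5], [363, 271, 2, 2, 4], [0.429, -0.124, -0.001])]
[[0.524, -0.06], [0.548, -0.059], [0.551, -0.082]]
```

```bash
python3 -m crank '[[-1,-0.6,0,0,0,0],[-1,-0.6,0,0,0,0],[-1,-0.6,0,0,0,0],[-1,-0.6,0,0,0,0],[-1,-0.6,0,0,0,0],[-1,-0.6,0,0,0,0],[-1,-0.6,0,0,0,0],[-1,-0.6,0,0,0,0],[-1,-0.6,0,0,0,0],[-1,-0.6,0,0,0,0],[-1,-0.6,0,0,0,0],[0,0,0,0,0,0]]'
python3 - <<'E'
from h import *
g=grab('wrist');P=pts(g);I=g['image'];hsv=cv2.cvtColor(I,cv2.COLOR_RGB2HSV);F=foc(g)
print('cam',np.linalg.inv(g['world_to_cam'])[:3,3],F)
v,u=np.nonzero(np.hypot(P[...,0]-.53,P[...,1]+.093)<.07); print('bowl px',u.min(),u.max(),v.min(),v.max())
inb=(np.hypot(P[...,0]-.53,P[...,1]+.093)<.08)&(P[...,2]<.06)&(P[...,2]>-.01)
m=(hsv[...,1]<45)&(hsv[...,2]>165)&inb
for nm,m in(('white',m),('high',inb&(P[...,2]>.017)&(hsv[...,1]<60))):
    k,l,s,c=cv2.connectedComponentsWithStats(m.astype(np.uint8))
    print(nm,[(c[i].round(1).tolist(),s[i].tolist(),np.median(P[l==i],0).round(3).tolist(),P[l==i][:,2].max().round(3)) for i in range(1,k) if s[i,4]>25])
gray=cv2.GaussianBlur(cv2.cvtColor(I,cv2.COLOR_RGB2GRAY),(0,0),1.2)
rp=F*.012/(np.linalg.inv(g['world_to_cam'])[2,3]-.02)
C=cv2.HoughCircles(gray,cv2.HOUGH_GRADIENT,1,rp*1.5,param1=80,param2=12,minRadius=int(rp*.8),maxRadius=int(rp*1.3)+1)
print(rp)
for x,y,R in C[0]:
    if 0<=int(y)<480 and 0<=int(x)<640 and inb[int(y),int(x)]: print(x,y,R,I[int(y),int(x)],P[int(y),int(x)].round(3))
E
```

```text
clock: 26.45
tcp_pos: [0.532, -0.2154, 0.3646]
orientation: [2.291, 2.149, -0.002]
contact_force: [-0.2, 0.9, -0.4]
grip_width: -0.0001
gripper_force: 0.0
cam [ 0.53752846 -0.1374336   0.50573833] 399.51773850487257
bowl px 0 639 0 479
white [([326.7, 18.6], [317, 13, 25, 12, 159], [0.554, -0.036, 0.008], np.float64(0.011)), ([295.4, 128.5], [279, 120, 35, 19, 228], [0.512, -0.149, 0.008], np.float64(0.031)), ([319.0, 129.7], [315, 128, 10, 5, 29], [0.539, -0.153, 0.026], np.float64(0.028))]
high [([314.5, 56.7], [288, 37, 48, 47, 1189], [0.542, -0.073, 0.026], np.float64(0.032)), ([278.6, 63.9], [268, 53, 22, 23, 391], [0.499, -0.08, 0.026], np.float64(0.031)), ([311.7, 122.8], [292, 112, 41, 22, 680], [0.531, -0.144, 0.026], np.float64(0.032))]
9.869949731092
299.5 50.5 8.4 [149 149 140] [ 0.522 -0.068  0.03 ]
324.5 48.5 12.4 [146 143 137] [ 0.55  -0.068  0.029]
```

High blobs in the bowl of 1189, 391 and 680 px, against about 390 px per ball, give 3+1+2 = 6 balls. Last check: lever raised and bowl in place.

Run:
```python
from h import *
for n in('scene','side'):
    f=grab(n);P=pts(f);hsv=cv2.cvtColor(f['image'],cv2.COLOR_RGB2HSV)
    m=(hsv[...,2]<60)&(P[...,2]>.19)&(P[...,2]<.295)&(abs(P[...,0]-.5)<.04)&(abs(P[...,1]-.25)<.04)
    print('pad',m.sum(),np.median(P[m],0).round(4))
    m=((hsv[...,0]<12)|(hsv[...,0]>170))&(hsv[...,1]>40)&(np.hypot(P[...,0]-.53,P[...,1]+.095)<.12)&(P[...,2]>.07)&(P[...,2]<.1)
    q=P[m][:,:2]
    for i in range(4):
        A=np.c_[2*q,np.ones(len(q))]; s=np.linalg.lstsq(A,(q**2).sum(1),rcond=None)[0]; R=np.sqrt(s[2]+s[:2]@s[:2]); q=q[abs(np.hypot(*(q-s[:2]).T)-R)<.008]
    print('bowl',s[:2],R)
print(r.hand_in())
```

```text
pad 141 [0.4961 0.2457 0.2758]
bowl [ 0.52806285 -0.09450907] 0.09335940341735793
pad 252 [0.5035 0.2543 0.2775]
bowl [ 0.53096149 -0.09169391] 0.09379238295599264
the job is handed in; nothing more can be done
None
```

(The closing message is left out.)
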